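# Shut the nest cover and hold the fixture plate out at the mark

### The job

First press the blue hinged cover of the nest down until it snaps shut over the steel block. Then slide the fixture plate along the guides of its grey stand, nest end outward, until its yellow leading edge is level with the tip of the red pointer, and finish while holding the plate there: it lies flat on the stand, but would tip off if released, so keep hold of it and do not let go. Never let the plate tip, keep the steel block in its nest and leave the vial, the loupe and the suction cup alone.

Things in the scene. Friction and masses are not known exactly. Their poses are not given: they have to be found in the camera images.
- stand: Grey riser stand fixed to the worktop; origin at the centre of its underside. Its block is 108 mm (x) by 140 mm (y) and its flat top lies 60 mm above the worktop; the foot flange is 150 x 120 x 10 mm. Its own +y axis is the direction in which the plate slides outward. Two steel guide rails (8 mm wide, 6 mm high, along y, inner faces 90 mm apart) keep the plate straight, with 3 mm of play on either side.
- stand_edge (a point): Middle of the stand's top edge at its +y end, 60 mm above the worktop: the edge over which the plate hangs out. Axes as the stand.
- plate_edge (a point): Middle of the top of the leading (+y) edge of the loose aluminium fixture plate, marked with a yellow stripe. The plate is 84 mm (x) by 200 mm (y) by 8 mm thick and lies on the stand between the rails; it weighs about 0.6 kg in all. Its top stands 2 mm above the rails. Axes as the plate: y outward along the plate, z up. The plate's balance point lies about 88 mm behind this edge, so it tips over the stand's edge when the overhang exceeds that and nothing holds its tail.
- grip (a point): Centre of the upright black grip block fixed on the plate's tail end, 20 mm thick (plate x), 36 mm long (plate y) and 42 mm high, from the plate's top face to 21 mm above this point. It lies 176 mm behind the leading edge, on the plate's middle line. Axes as the plate. Free above and on both sides.
- cover (a joint): Hinge angle of the blue nest cover on the plate in rad: 0 shut, 0.65 open against its stop. A weak spring holds it open; when pressed fully down its free edge clicks under a brass spring ball on a small steel post (33.5 mm above the plate's underside, at the plate's -x side) that holds it shut. Pressing it past the ball takes about 5 to 12 N at the pad. Its hinge runs along plate y, at plate x = +30 mm, 26.5 mm above the plate's underside.
- cover_pad (a point): Centre of the top of the black rubber pad (18 x 32 mm) on the blue cover, the place to press. The pad lies 40 mm from the hinge axis, on the cover's -x side; the cover is 62 mm by 50 mm and 5 mm thick with a clear window. With the cover shut, the pad's top lies 26 mm above the top of the plate (94 mm above the worktop), at plate x = -10 mm, 48 mm behind the leading edge. Axes as the cover.
- nest (a point): Centre of the steel block's place in the nest on the plate, 48 mm behind the leading edge, 7 mm above the plate's top. The nest walls are 11 mm high. Axes as the plate.
- block_center (a point): Centre of the loose steel setting block, 22 x 45 x 14 mm, that lies in the nest under the cover.
- pointer_tip (a point): Tip of the red pointer, level with the plate's top, 60 + 8 mm above the worktop: the mark. It points at the plate's +x long side, about 15 mm clear of it, from a dark post (12 mm thick, 78 mm high, 40 mm foot) fixed to the worktop, whose axis lies 27.5 mm beyond the tip. Axes as the stand: the leading edge is at the mark when it has the same y in this frame. The mark lies 105 to 130 mm out from the stand's edge.
- vial_0_mid (a point): Middle of a small white vial with a red cap, 21 mm across and 46 mm high, standing on the worktop. Bystander.
- loupe_mid (a point): Middle of a black loupe, 36 mm across and 32 mm high, standing on the worktop. Bystander.
- suction_cup_0_mid (a point): Middle of a blue suction cup, 25 mm across and 30 mm high, standing on the worktop. Bystander.
- plate: The whole loose fixture plate with grip block, nest and cover; origin at the centre of the plate's underside, 100 mm behind the leading edge. Axes: y outward along the plate, z up.
- pointer: The pointer post; origin at the centre of its foot on the worktop. Axes as the stand.

How it is judged:
By the outcome, as a careful person would: the job done as asked, in the order asked, and still so for the second after the job is handed in, while the arm keeps its last pose, push and grip.
It also fails if it takes over 48 s, if anything falls off the work surface, if the arm or the gripper's body presses on something with over 40 N, if the wrist force passes 120 N, or if a joint passes its speed limit or range.

### The arm

A 7-joint arm with a two-finger parallel gripper is mounted at the origin on a cart in front of the work surface, level with it; the furniture and walls round the work are solid. World frame = base frame: x ahead of the robot, y to its left, z up, the work surface at z = 0. Lengths are in mm, angles in rad, forces in N, time in s.
With the tool pointing down it reaches from about 425 to 925 mm from the base axis. Payload 6.8 kg.
Tool frame: the origin (TCP) lies between the finger pads; the fingertips stand 19 mm ahead of it and the grasp point (between the pads) is the TCP; z points along the fingers, y is the line along which they close (so a half turn about z gives the same grasp; the last joint's range is limited). The gripper opens to 85 mm and grips with 20 to 120 N. Pads are 22 mm wide; open, the fingers measure 114 mm over their backs; the gripper's body (76 mm by 85 mm) begins 54 mm behind the grasp point. The pads swing forward as they close: fully open they stand 13 mm farther back than shut.
Start: joints at [0.58, 0.477, 0.022, 1.555, -0.011, 1.109, -0.083], TCP at [521.466, -428.626, 250.308] pointing down, gripper open.
Joint ranges: [-2.96, 2.96], [-0.34, 2.1], [-1.41, 1.46], [0.24, 2.44], [-1.37, 4.51], [0.17, 1.92], [-2.96, 2.96]. Speed limits (rad/s): [2.39, 2.39, 3.14, 3.14, 3.14, 3.14, 3.14].

### API

Orientations are given as a rotation vector (axis times angle).
In Python, from plant import env gives the robot as it stands.
- The arm moves only by the tool play_rows, never from a script. Its argument "plan" is a list of rows, each an object of numbers: "tx", "ty", "tz": the shift along the tool's x, y, z each as a share of 5 cm, from -1 to 1; "rx", "ry", "rz": the turn, a rotation vector about the tool's x, y, z each as a share of 5 degrees, from -1 to 1; "jaw": the opening, from -1 (shut) to 1 (fully open). In form: [{"tx": .., "ty": .., "tz": .., "rx": .., "ry": .., "rz": .., "jaw": ..}, ...]. A call has 1 to 10 rows; each row shifts and turns the commanded pose from where the row before left it, along the tool's axes as they then stand; what a row does not reach is not made up. A row lasts 1/10 s, in which the tool goes at most 50 mm and 8.59 degrees, less where a joint would pass 70% of its speed; a pose out of reach is approached as far as the arm can. A call with a number of a shift or a turn outside -1 to 1 is refused whole. A call with a gripper value outside its range is refused whole. The fingers move at their own pace and stop on an object; the grip force is fixed at half the most. Time passes only in rows, so rows that do not move let the fingers close. It gives the time, the measured TCP pose, the force, the opening and the grip force at its end, in the units of the state.
- env.get_state(): the state, without advancing time (a new reading comes with each control period).
- env.camera(name): name is "scene" or "top"; returns a dict with "image" (400x640x3 uint8, red, green, blue), "fx", "fy", "cx", "cy" (pixels), "dist" ([k1, k2, p1, p2, k3] as OpenCV has them; the pictures are not rectified), "R" (3x3) and "t" (3): a world point X has camera coordinates R X + t. Camera axes: x right, y down, z forward; pixel columns grow to the right and rows downward; lengths in mm; the calibration is good to about 2 mm. A picture is of the moment at which its call begins. There is no depth.
- env.close_job(): hands the job in; it is judged then, once.
The state is a dict: "time_s": time; "joints": joint angles; "qvel": joint speeds; "joint_efforts": joint torques, N m; "eef_pos": TCP position; "tcp_rot": TCP orientation; "contact_force": force on the tool from outside, world axes, zero at the start; "moment": the same for the moment, N m; "opening": opening from 0.0 (shut) to 1.0 (fully open); "finger_force": force on a finger pad.
Only numpy, scipy, OpenCV 4.12 (cv2) and the standard library are available. Lean on these libraries where they do the work, as an engineer would, in place of code of your own. Each camera call takes 0.05 s, during which the arm holds its last target. There are 200 camera calls.

## Working session

There is one attempt and no reset: what is moved stays moved. The work goes in short steps, Python scripts to look and compute and a tool call to move; the robot and the scene stay as the last step left them, time stands still between calls to the robot, and variables do not carry over. Pictures are saved under pics/ and viewed, at most 10 in all, crops included, and the job is handed in when it is done.

Besides the shell and the picture viewer there is one more tool, called after "Request:" as name(argument=value, ...), one argument or row to a line, values as JSON. play_rows: Moves the arm, as the interface text tells. Its arguments: {"type":"object","properties":{"plan":{"type":"array"}},"required":["plan"]}

```bash
mkdir -p pics; ls; python3 - <<'E'
from plant import env
import cv2,pickle
s=env.get_state(); print(s)
for n in("scene","top"):
    c=env.camera(n); pickle.dump(c,open(f"{n}.pkl","wb")); cv2.imwrite(f"pics/{n}0.png",c["image"][:,:,::-1]); print(n,c["fx"],c["dist"],c["R"],c["t"])
E
```

```text
pics
{'time_s': 0.0, 'joints': array([ 0.57988673,  0.477815  ,  0.02234567,  1.55648107, -0.0115109 ,
        1.1093299 , -0.08310827]), 'qvel': array([ 0.00130436, -0.00082451, -0.00031552,  0.00090339, -0.00022759,
        0.00096479, -0.00034079]), 'joint_efforts': array([ 7.46269161e-04, -5.96453512e+01,  1.60840049e+00, -2.81200916e+01,
        1.24913870e-02,  9.37804696e-03,  3.10955988e-05]), 'eef_pos': array([ 520.99458675, -428.25508496,  249.30332812]), 'tcp_rot': array([-2.83897538e+00, -1.34141469e+00,  1.46748346e-03]), 'contact_force': array([ 0.59106001, -0.05820575, -0.48887397]), 'moment': array([-0.02154748,  0.01717403,  0.00240126]), 'finger_force': 0.0, 'opening': 1.002843566559009}
scene 498.83338007538583 [-0.12944632  0.          0.          0.          0.        ] [[-0.53178727 -0.84675818 -0.01424336]
 [-0.56356809  0.36638998 -0.74037111]
 [ 0.63213392 -0.38569283 -0.67204742]] [253.82401284 444.85583129 718.18579184]
top 493.54188654691006 [-0.05596113  0.          0.          0.          0.        ] [[-0.02988152 -0.99952562  0.00745842]
 [-0.87986569  0.02276218 -0.47467699]
 [ 0.47428204 -0.02074648 -0.88012847]] [-57.03682132 575.47892984 739.88446227]
```

View pics/scene0.png

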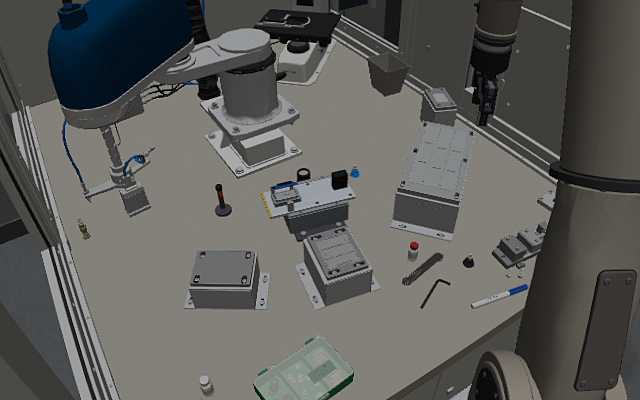

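View pics/top0.png

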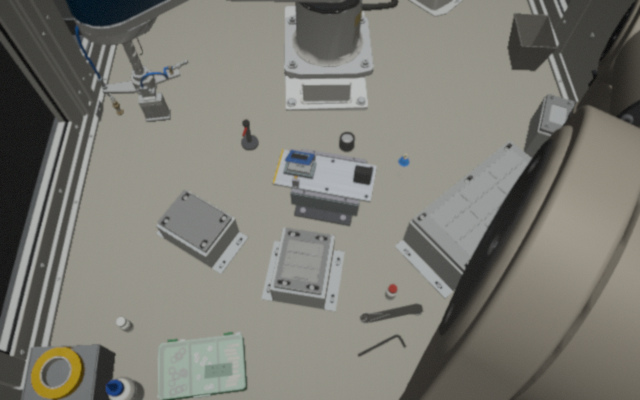

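The top view shows the plate at about (278..375, 150..200), with its yellow edge on the left (world +y). The grip is at (363,174), the cover at (299,160) and the pointer post at (248,135). I'll enlarge both views.

```bash
python3 - <<'E'
import pickle,cv2
t=pickle.load(open("top.pkl","rb"))["image"][:,:,::-1]; s=pickle.load(open("scene.pkl","rb"))["image"][:,:,::-1]
cv2.imwrite("pics/topc.png",cv2.resize(t[115:227,230:390],None,fx=5,fy=5,interpolation=cv2.INTER_CUBIC))
cv2.imwrite("pics/scc.png",cv2.resize(s[155:243,205:365],None,fx=5,fy=5,interpolation=cv2.INTER_CUBIC))
E
```

```text
(no output)
```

View pics/topc.png

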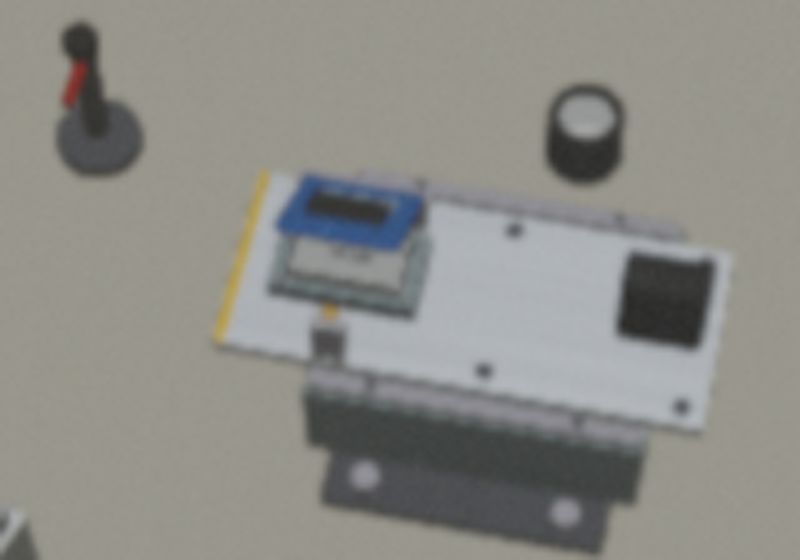

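View pics/scc.png

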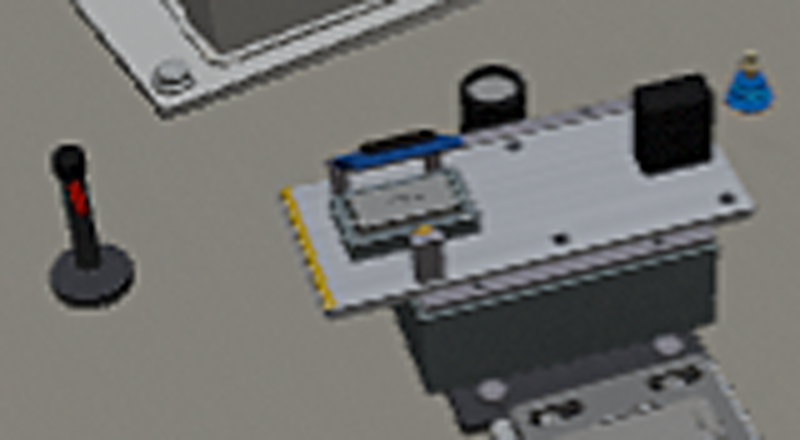

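The crops give these positions.
- **Top crop:** lead-far (265,172), lead-near (215,343), tail-near (702,430), tail-far (733,252). The pointer tip is at (67,103). The stand's near top edge runs (305,388) to (645,442).
- **Scene crop:** lead corners (285,188) and (330,312), tail-near (752,210), pointer tip (80,213).

Next I'll fit the poses.

```bash
cat > h.py <<'E'
import pickle,cv2,numpy as np
from scipy.optimize import least_squares
from scipy.spatial.transform import Rotation as Ro
C={n:pickle.load(open(f"{n}.pkl","rb")) for n in("scene","top")}
O={"top":(230,115),"scene":(205,155)}
def px(n,u,v,f=5): return (np.array([u,v])+.5)/f-.5+O[n]
def proj(n,X):
    c=C[n];K=np.array([[c["fx"],0,c["cx"]],[0,c["fy"],c["cy"]],[0,0,1.]])
    return cv2.projectPoints(np.array(X,float).reshape(-1,1,3),cv2.Rodrigues(c["R"])[0],c["t"],K,np.array(c["dist"]))[0].reshape(-1,2)
def onz(n,p,z):
    return least_squares(lambda q:(proj(n,[q[0],q[1],z])[0]-p),[600,-100]).x
def T(p,L):
    c,s=np.cos(p[2]),np.sin(p[2]); L=np.array(L,float).reshape(-1,3)
    return np.c_[p[0]+c*L[:,0]-s*L[:,1],p[1]+s*L[:,0]+c*L[:,1],L[:,2]]
def fit(obs):
    f=lambda p:np.concatenate([proj(n,T(p,L))[0]-px(n,*uv) for n,uv,L in obs])
    r=least_squares(f,[600,-100,0],x_scale=[100,100,.3]);return r.x,r.fun.reshape(-1,2)
E
python3 - <<'E'
from h import *
np.set_printoptions(precision=2,suppress=True)
ob=[("top",(265,172),(42,100,68)),("top",(215,343),(-42,100,68)),("top",(702,430),(-42,-100,68)),("top",(733,252),(42,-100,68)),
("scene",(285,188),(42,100,68)),("scene",(330,310),(-42,100,68)),("scene",(752,210),(-42,-100,68))]
p,r=fit(ob);print("plate",p,r)
for a in("top","scene"):print(a,fit([o for o in ob if o[0]==a])[0])
print("edge",T(p,[0,100,68]),"grip",T(p,[0,-76,89]),"padshut",T(p,[-10,52,94]))
st=[("top",(305,388),(-54,70,60)),("top",(645,442),(-54,-70,60)),("scene",(717,243),(-54,-70,60)),("scene",(398,308),(-54,70,60))]
q,r=fit(st);print("stand",q,r,"edge",T(q,[0,70,60]))
a=px("top",67,103);b=px("scene",80,213)
print("ptr top",onz("top",a,68),"scene",onz("scene",b,68))
x=least_squares(lambda X:np.r_[proj("top",X)[0]-a,proj("scene",X)[0]-b],[700,0,60]);print("tri",x.x,x.fun)
foot=[onz("top",px("top",99,140),4),onz("scene",px("scene",92,277),4)];print("foot",foot)
x=np.mean([onz("top",a,68),onz("scene",b,68)],0)
c,s=np.cos(p[2]),np.sin(p[2])
for z in [onz("top",a,68),onz("scene",b,68)]+foot:
    d=z-p[:2];print("in plate frame",c*d[0]+s*d[1],-s*d[0]+c*d[1])
# vial/others approx
E
```

```text
plate [670.02 -87.85  -0.23] [[-0.89 -0.05]
 [-0.75 -0.11]
 [ 0.52  0.41]
 [ 0.49  0.57]
 [-0.68 -0.15]
 [-0.42 -0.45]
 [ 1.18 -1.3 ]]
top [670.58 -88.18  -0.23]
scene [668.14 -86.91  -0.24]
edge [[692.89   9.5   68.  ]] grip [[ 652.64 -161.84   89.  ]] padshut [[672.18 -34.94  94.  ]]
stand [674.14 -95.87  -0.24] [[-1.5  -1.56]
 [-0.75  0.7 ]
 [-0.58 -0.99]
 [ 3.08  0.35]] edge [[690.71 -27.86  60.  ]]
ptr top [771.    82.23] scene [768.29  85.18]
tri [775.43  83.18  61.73] [ 0.02  0.03 -0.04 -0.03]
foot [array([796.26,  77.07]), array([794.1 ,  78.05])]
in plate frame 59.41249049861944 188.6608049525561
in plate frame 56.09288196314499 190.91998389219722
in plate frame 85.1859326026509 189.41614147677265
in plate frame 82.85024744184717 189.8806371115542
```

Request:
play_rows(
  plan=[
    {"tx":0.4,"rz":-0.9,"jaw":-1},
    {"tx":0.6,"rz":-0.9,"jaw":-1},
    {"tx":0.6,"rz":-0.9,"jaw":-1},
    {"tx":0.6,"rz":-0.9,"jaw":-1},
    {"tx":0.6,"rz":-0.9,"jaw":-1},
    {"tx":0.6,"rz":-0.7,"jaw":-1},
    {"tx":0.4,"jaw":-1},
    {"jaw":-1},
  ],
)

```text
validation failed for argument at $.pl...
```

```bash
cat >> h.py <<'E'
def rel(s,X,yaw=-0.2335):
    R=Ro.from_rotvec(s["tcp_rot"]).as_matrix()
    # wanted axes: x=plate y, y=plate x, z down
    W=np.array([[-np.sin(yaw),np.cos(yaw),0],[np.cos(yaw),np.sin(yaw),0],[0,0,-1]]).T
    e=Ro.from_matrix(R.T@W).as_rotvec()
    print("t",round(s["time_s"],2),"pos",s["eef_pos"].round(1),"tool shift mm",(R.T@(np.array(X)-s["eef_pos"])).round(1),"turn deg",np.degrees(e).round(2),"F",s["contact_force"].round(1),"open",round(s["opening"],3),"ff",round(s["finger_force"],1))
E
python3 - <<'E'
from h import *
from plant import env
rel(env.get_state(),[672.2,-35,160])
E
```

```text
t 0.1 pos [ 521.1 -428.3  249.4] tool shift mm [ 399.8 -132.9   89.6] turn deg [-9.000e-02 -2.000e-02 -2.604e+01] F [ 0.3 -0.1 -0.2] open 0.996 ff 0.0
```

Every key is probably required, so I'll send full rows.

Request:
play_rows(
  plan=[
    {"tx":0.4,"ty":0,"tz":0,"rx":0,"ry":0,"rz":-0.9,"jaw":-1},
    {"tx":0.6,"ty":0,"tz":0,"rx":0,"ry":0,"rz":-0.9,"jaw":-1},
    {"tx":0.6,"ty":0,"tz":0,"rx":0,"ry":0,"rz":-0.9,"jaw":-1},
    {"tx":0.6,"ty":0,"tz":0,"rx":0,"ry":0,"rz":-0.9,"jaw":-1},
    {"tx":0.6,"ty":0,"tz":0,"rx":0,"ry":0,"rz":-0.9,"jaw":-1},
    {"tx":0.6,"ty":0,"tz":0,"rx":0,"ry":0,"rz":-0.7,"jaw":-1},
    {"tx":0.4,"ty":0,"tz":0,"rx":0,"ry":0,"rz":0,"jaw":-1},
    {"tx":0,"ty":0,"tz":0,"rx":0,"ry":0,"rz":0,"jaw":-1},
  ],
)

```text
time_s: 0.9
eef_pos: [605.7, -253.5, 250.4]
tcp_rot: [-2.456, -1.956, -0.003]
contact_force: [-0.4, 1.2, 0.7]
opening: 0.0
finger_force: 0.0
```

```bash
python3 - <<'E'
from h import *
from plant import env
rel(env.get_state(),[672.2,-35,160])
E
```

```text
t 0.9 pos [ 605.7 -253.5  250.4] tool shift mm [227.6  16.   91. ] turn deg [ 0.   -0.15  0.46] F [-0.4  1.2  0.7] open 0.0 ff 0.0
```

Request:
play_rows(
  plan=[
    {"tx":0.5,"ty":0.05,"tz":0,"rx":0,"ry":0,"rz":0.09,"jaw":-1},
    {"tx":0.7,"ty":0.05,"tz":0.2,"rx":0,"ry":0,"rz":0,"jaw":-1},
    {"tx":0.7,"ty":0.05,"tz":0.3,"rx":0,"ry":0,"rz":0,"jaw":-1},
    {"tx":0.7,"ty":0.05,"tz":0.3,"rx":0,"ry":0,"rz":0,"jaw":-1},
    {"tx":0.7,"ty":0.05,"tz":0.3,"rx":0,"ry":0,"rz":0,"jaw":-1},
    {"tx":0.7,"ty":0.05,"tz":0.3,"rx":0,"ry":0,"rz":0,"jaw":-1},
    {"tx":0.4,"ty":0.02,"tz":0.2,"rx":0,"ry":0,"rz":0,"jaw":-1},
    {"tx":0.15,"ty":0,"tz":0,"rx":0,"ry":0,"rz":0,"jaw":-1},
    {"tx":0,"ty":0,"tz":0,"rx":0,"ry":0,"rz":0,"jaw":-1},
    {"tx":0,"ty":0,"tz":0,"rx":0,"ry":0,"rz":0,"jaw":-1},
  ],
)

```text
time_s: 1.9
eef_pos: [674.0, -44.8, 171.1]
tcp_rot: [2.474, 1.934, -0.0]
contact_force: [-0.4, 0.3, 0.3]
opening: -0.005
finger_force: 0.0
```

```bash
python3 - <<'E'
from h import *
from plant import env
rel(env.get_state(),[672.2,-35,113])
n="top";c=env.camera(n);C[n]=c
s=env.camera("scene")
print(proj("top",T([670,-87.85,-.2335],[2.7,52,116.7])))
a=cv2.resize(c["image"][100:220,240:400,::-1],None,fx=2.5,fy=2.5,interpolation=2);b=cv2.resize(s["image"][130:250,205:365,::-1],None,fx=2.5,fy=2.5,interpolation=2)
cv2.imwrite("pics/p1.png",np.hstack([a,b]))
E
```

```text
t 1.9 pos [674.  -44.8 171.1] tool shift mm [ 9.1 -4.2 58.1] turn deg [ 0.08  0.07 -0.59] F [-0.4  0.3  0.3] open -0.005 ff 0.0
[[299.43600549 155.45092975]]
```

View pics/p1.png

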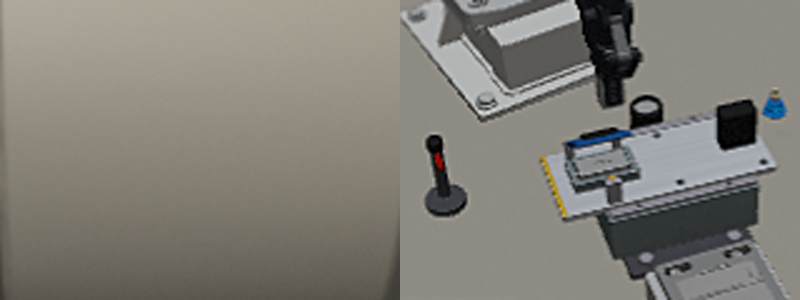

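The top camera is blocked by the arm. The scene view shows the closed fingertips above the pad, which is at about (600,133). I'll descend.

Request:
play_rows(
  plan=[
    {"tx":0.18,"ty":-0.08,"tz":0.1,"rx":0,"ry":0,"rz":-0.12,"jaw":-1},
    {"tx":0,"ty":0,"tz":0.25,"rx":0,"ry":0,"rz":0,"jaw":-1},
    {"tx":0,"ty":0,"tz":0.25,"rx":0,"ry":0,"rz":0,"jaw":-1},
    {"tx":0,"ty":0,"tz":0.12,"rx":0,"ry":0,"rz":0,"jaw":-1},
    {"tx":0,"ty":0,"tz":0.12,"rx":0,"ry":0,"rz":0,"jaw":-1},
    {"tx":0,"ty":0,"tz":0.08,"rx":0,"ry":0,"rz":0,"jaw":-1},
    {"tx":0,"ty":0,"tz":0,"rx":0,"ry":0,"rz":0,"jaw":-1},
    {"tx":0,"ty":0,"tz":0,"rx":0,"ry":0,"rz":0,"jaw":-1},
  ],
)

```text
time_s: 2.8
eef_pos: [672.3, -33.1, 124.5]
tcp_rot: [2.463, 1.949, 0.0]
contact_force: [-0.8, -0.5, 1.4]
opening: 0.002
finger_force: 0.5
```

```bash
python3 - <<'E'
from h import *
from plant import env
rel(env.get_state(),[672.2,-35,113])
E
```

```text
t 2.8 pos [672.3 -33.1 124.5] tool shift mm [-1.9  0.3 11.5] turn deg [0.02 0.01 0.1 ] F [-0.8 -0.5  1.4] open 0.002 ff 0.5
```

Request:
play_rows(
  plan=[
    {"tx":-0.03,"ty":0,"tz":0.08,"rx":0,"ry":0,"rz":0,"jaw":-1},
    {"tx":0,"ty":0,"tz":0.06,"rx":0,"ry":0,"rz":0,"jaw":-1},
    {"tx":0,"ty":0,"tz":0.04,"rx":0,"ry":0,"rz":0,"jaw":-1},
    {"tx":0,"ty":0,"tz":0.04,"rx":0,"ry":0,"rz":0,"jaw":-1},
    {"tx":0,"ty":0,"tz":0,"rx":0,"ry":0,"rz":0,"jaw":-1},
    {"tx":0,"ty":0,"tz":0,"rx":0,"ry":0,"rz":0,"jaw":-1},
  ],
)

```text
time_s: 3.4
eef_pos: [671.9, -34.4, 113.2]
tcp_rot: [2.463, 1.95, 0.0]
contact_force: [-0.3, -0.2, 1.1]
opening: -0.003
finger_force: 0.4
```

Request:
play_rows(
  plan=[
    {"tx":0,"ty":0,"tz":0.03,"rx":0,"ry":0,"rz":0,"jaw":-1},
    {"tx":0,"ty":0,"tz":0.03,"rx":0,"ry":0,"rz":0,"jaw":-1},
    {"tx":0,"ty":0,"tz":0,"rx":0,"ry":0,"rz":0,"jaw":-1},
  ],
)

```text
time_s: 3.7
eef_pos: [672.0, -34.3, 112.3]
tcp_rot: [2.463, 1.949, 0.001]
contact_force: [-7.5, 1.8, 15.3]
opening: 0.0
finger_force: 7.5
```

Request:
play_rows(
  plan=[
    {"tx":0,"ty":0,"tz":0.03,"rx":0,"ry":0,"rz":0,"jaw":-1},
    {"tx":0,"ty":0,"tz":0,"rx":0,"ry":0,"rz":0,"jaw":-1},
  ],
)

```text
time_s: 3.9
eef_pos: [672.0, -34.3, 111.8]
tcp_rot: [2.463, 1.949, 0.001]
contact_force: [-10.4, 0.1, 20.9]
opening: -0.001
finger_force: 10.9
```

```bash
python3 - <<'E'
from h import *
from plant import env
rel(env.get_state(),[672.2,-35,113])
s=env.camera("scene")
cv2.imwrite("pics/p2.png",cv2.resize(s["image"][165:235,250:350,::-1],None,fx=8,fy=8,interpolation=2))
E
```

```text
t 3.9 pos [672.  -34.3 111.8] tool shift mm [-0.6  0.3 -1.2] turn deg [0.05 0.01 0.09] F [-10.4   0.1  20.9] open -0.001 ff 10.9
```

View pics/p2.png

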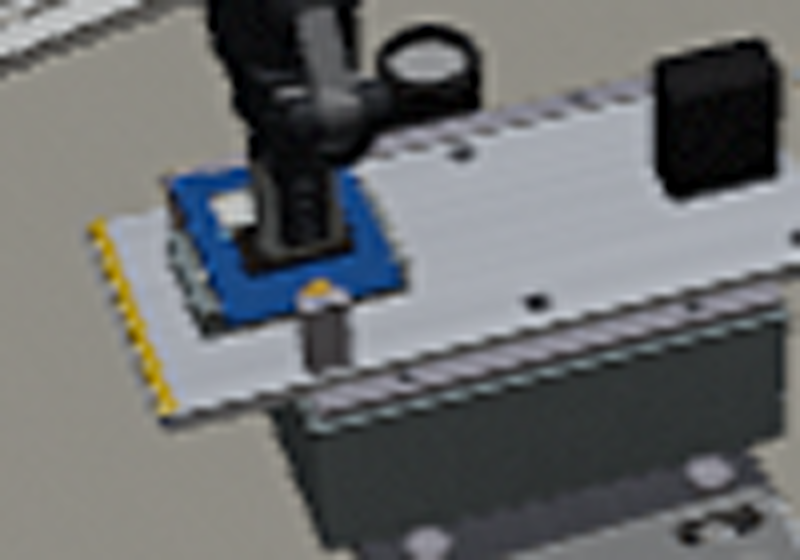

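The cover lies flat with its free edge at the brass ball, crop (320,290). I'll lift off and check that it stays down.

Request:
play_rows(
  plan=[
    {"tx":0,"ty":0,"tz":-0.1,"rx":0,"ry":0,"rz":0,"jaw":-1},
    {"tx":0,"ty":0,"tz":-0.3,"rx":0,"ry":0,"rz":0,"jaw":-1},
    {"tx":0,"ty":0,"tz":-0.6,"rx":0,"ry":0,"rz":0,"jaw":-1},
    {"tx":-0.6,"ty":0,"tz":-0.6,"rx":0,"ry":0,"rz":0,"jaw":1},
    {"tx":-0.6,"ty":0,"tz":-0.2,"rx":0,"ry":0,"rz":0,"jaw":1},
    {"tx":-0.6,"ty":0,"tz":0,"rx":0,"ry":0,"rz":0,"jaw":1},
    {"tx":-0.5,"ty":0,"tz":0,"rx":0,"ry":0,"rz":0,"jaw":1},
    {"tx":0,"ty":0,"tz":0,"rx":0,"ry":0,"rz":0,"jaw":1},
    {"tx":0,"ty":0,"tz":0,"rx":0,"ry":0,"rz":0,"jaw":1},
  ],
)

```text
time_s: 4.85
eef_pos: [645.5, -146.7, 199.1]
tcp_rot: [2.464, 1.948, 0.001]
contact_force: [0.2, 0.4, 0.9]
opening: 0.992
finger_force: 0.0
```

```bash
python3 - <<'E'
from h import *
from plant import env
rel(env.get_state(),[652.6,-161.8,95])
s=env.camera("scene"); pickle.dump(s,open("s3.pkl","wb"))
cv2.imwrite("pics/p3.png",cv2.resize(s["image"][155:243,205:365,::-1],None,fx=5,fy=5,interpolation=2))
E
```

```text
t 4.85 pos [ 645.5 -146.7  199.1] tool shift mm [-13.1  10.4 104.1] turn deg [ 0.03 -0.01  0.03] F [0.2 0.4 0.9] open 0.992 ff 0.0
```

View pics/p3.png

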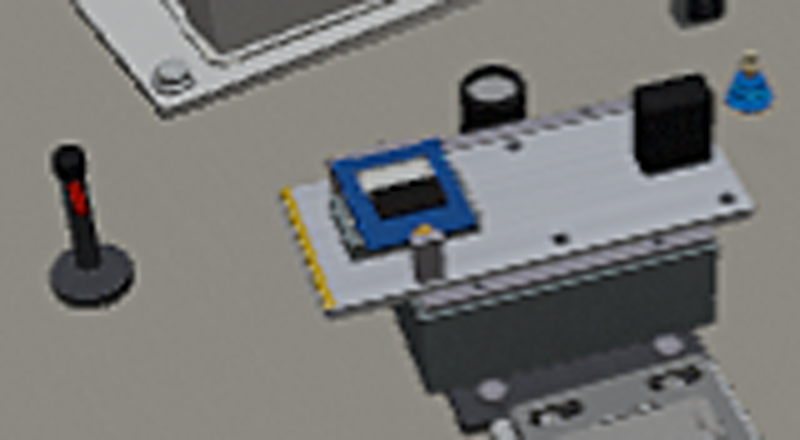

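The cover stays shut under the ball, crop (425,232), and the plate hasn't moved: its lead corners are still at (285,188) and (330,310). Next I'll grasp the grip block.

Request:
play_rows(
  plan=[
    {"tx":-0.26,"ty":0.2,"tz":0.2,"rx":0,"ry":0,"rz":0,"jaw":1},
    {"tx":0,"ty":0,"tz":0.5,"rx":0,"ry":0,"rz":0,"jaw":1},
    {"tx":0,"ty":0,"tz":0.5,"rx":0,"ry":0,"rz":0,"jaw":1},
    {"tx":0,"ty":0,"tz":0.4,"rx":0,"ry":0,"rz":0,"jaw":1},
    {"tx":0,"ty":0,"tz":0.3,"rx":0,"ry":0,"rz":0,"jaw":1},
    {"tx":0,"ty":0,"tz":0.18,"rx":0,"ry":0,"rz":0,"jaw":1},
    {"tx":0,"ty":0,"tz":0,"rx":0,"ry":0,"rz":0,"jaw":1},
    {"tx":0,"ty":0,"tz":0,"rx":0,"ry":0,"rz":0,"jaw":1},
  ],
)

```text
time_s: 5.7
eef_pos: [652.8, -161.2, 95.3]
tcp_rot: [2.462, 1.95, 0.001]
contact_force: [0.1, -0.5, 0.4]
opening: 0.999
finger_force: 0.0
```

```bash
python3 - <<'E'
from h import *
from plant import env
rel(env.get_state(),[652.6,-161.8,94])
print([ (proj("scene",T([670,-87.85,-.2335],[a,-76+b,110]))[0]-[205,155])*5 for a,b in((-10,18),(-10,-18),(10,18),(10,-18))])
print([ (proj("top",T([670,-87.85,-.2335],[a,-76+b,110]))[0]-[230,115])*5 for a,b in((-10,18),(-10,-18),(10,18),(10,-18))])
E
```

```text
t 5.7 pos [ 652.8 -161.2   95.3] tool shift mm [-0.6 -0.   1.3] turn deg [ 0.06 -0.    0.12] F [ 0.1 -0.5  0.4] open 0.999 ff 0.0
[array([644.40155402, 107.41510256]), array([720.00960769,  90.17734894]), array([629.30648431,  80.79837655]), array([704.08427764,  63.97731783])]
[array([618.24774381, 288.24676476]), array([710.32375718, 304.819573  ]), array([626.92485271, 245.3425407 ]), array([718.11852146, 261.62199147])]
```

Request:
play_rows(
  plan=[
    {"tx":0,"ty":0,"tz":0.02,"rx":0,"ry":0,"rz":0,"jaw":-1},
    {"tx":0,"ty":0,"tz":0,"rx":0,"ry":0,"rz":0,"jaw":-1},
    {"tx":0,"ty":0,"tz":0,"rx":0,"ry":0,"rz":0,"jaw":-1},
    {"tx":0,"ty":0,"tz":0,"rx":0,"ry":0,"rz":0,"jaw":-1},
    {"tx":0,"ty":0,"tz":0,"rx":0,"ry":0,"rz":0,"jaw":-1},
    {"tx":0,"ty":0,"tz":0,"rx":0,"ry":0,"rz":0,"jaw":-1},
    {"tx":0,"ty":0,"tz":0,"rx":0,"ry":0,"rz":0,"jaw":-1},
  ],
)

```text
time_s: 6.4
eef_pos: [652.9, -161.5, 94.5]
tcp_rot: [2.463, 1.948, 0.002]
contact_force: [1.6, -1.8, 3.7]
opening: 0.228
finger_force: 59.4
```

```bash
python3 - <<'E'
from h import *
from plant import env
s=env.get_state();rel(s,[652.6,-161.8,94]);print(s["moment"])
E
```

```text
t 6.4 pos [ 652.9 -161.5   94.5] tool shift mm [-0.4 -0.2  0.5] turn deg [ 0.1  -0.    0.08] F [ 1.6 -1.8  3.7] open 0.228 ff 59.4
[-0.10262118 -0.24084411 -0.1675713 ]
```

Grasped: the opening is about 19.4 mm. I'll slide most of the way with a light push down.

Request:
play_rows(
  plan=[
    {"tx":0,"ty":0,"tz":0.02,"rx":0,"ry":0,"rz":0,"jaw":-1},
    {"tx":0.1,"ty":0,"tz":0,"rx":0,"ry":0,"rz":0,"jaw":-1},
    {"tx":0.15,"ty":0,"tz":0,"rx":0,"ry":0,"rz":0,"jaw":-1},
    {"tx":0.15,"ty":0,"tz":0,"rx":0,"ry":0,"rz":0,"jaw":-1},
    {"tx":0.15,"ty":0,"tz":0,"rx":0,"ry":0,"rz":0,"jaw":-1},
    {"tx":0.15,"ty":0,"tz":0,"rx":0,"ry":0,"rz":0,"jaw":-1},
    {"tx":0.1,"ty":0,"tz":0,"rx":0,"ry":0,"rz":0,"jaw":-1},
    {"tx":0,"ty":0,"tz":0,"rx":0,"ry":0,"rz":0,"jaw":-1},
  ],
)

```text
time_s: 7.2
eef_pos: [661.7, -126.3, 94.5]
tcp_rot: [2.462, 1.944, -0.003]
contact_force: [-0.9, -6.8, 10.7]
opening: 0.221
finger_force: 60.2
```

```bash
python3 - <<'E'
from h import *
from plant import env
s=env.get_state();rel(s,[652.6+.2314*89.7,-161.8+.9729*89.7,94]);print(s["moment"])
E
```

```text
t 7.2 pos [ 661.7 -126.3   94.5] tool shift mm [53.1 -0.7  0.2] turn deg [ 0.14  0.24 -0.04] F [-0.9 -6.8 10.7] open 0.221 ff 60.2
[-1.1603976   0.44311921  0.01843033]
```

Request:
play_rows(
  plan=[
    {"tx":0.12,"ty":0,"tz":0,"rx":0,"ry":0,"rz":0,"jaw":-1},
    {"tx":0.15,"ty":0,"tz":0,"rx":0,"ry":0,"rz":0,"jaw":-1},
    {"tx":0.15,"ty":0,"tz":0,"rx":0,"ry":0,"rz":0,"jaw":-1},
    {"tx":0.15,"ty":0,"tz":0,"rx":0,"ry":0,"rz":0,"jaw":-1},
    {"tx":0.15,"ty":0,"tz":0,"rx":0,"ry":0,"rz":0,"jaw":-1},
    {"tx":0.1,"ty":0,"tz":0,"rx":0,"ry":0,"rz":0,"jaw":-1},
    {"tx":0.05,"ty":0,"tz":0,"rx":0,"ry":0,"rz":0,"jaw":-1},
    {"tx":0,"ty":0,"tz":0,"rx":0,"ry":0,"rz":0,"jaw":-1},
    {"tx":0,"ty":0,"tz":0,"rx":0,"ry":0,"rz":0,"jaw":-1},
  ],
)

```text
time_s: 8.1
eef_pos: [671.6, -85.6, 94.7]
tcp_rot: [2.462, 1.942, -0.004]
contact_force: [-1.8, -10.5, 11.8]
opening: 0.227
finger_force: 60.5
```

```bash
python3 - <<'E'
from h import *
from plant import env
s=env.get_state();rel(s,[652.6+.2314*89.7,-161.8+.9729*89.7,94]);print(s["moment"])
t=env.camera("top")["image"]; s=env.camera("scene")["image"]
cv2.imwrite("pics/t4.png",cv2.resize(t[110:190,230:330,::-1],None,fx=5,fy=5,interpolation=2))
a=cv2.resize(t[115:185,235:285,::-1],None,fx=8,fy=8,interpolation=2); b=cv2.resize(s[170:240,205:255,::-1],None,fx=8,fy=8,interpolation=2)
cv2.imwrite("pics/p4.png",np.hstack([a,b]))
E
```

```text
t 8.1 pos [671.6 -85.6  94.7] tool shift mm [11.2 -0.9  0.6] turn deg [ 0.16  0.33 -0.09] F [ -1.8 -10.5  11.8] open 0.227 ff 60.5
[-1.88909602  0.60555156  0.1020124 ]
```

View pics/p4.png

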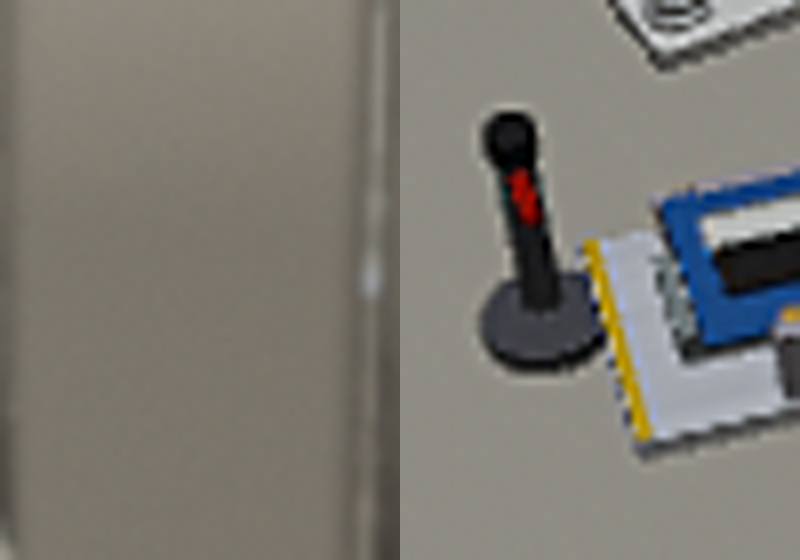

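In the scene crop, the plate's lead corners are at (583,242) and (637,442) and the pointer tip is at (532,222). The top view is blocked. I'll measure the remaining gap within this one view.

```bash
python3 - <<'E'
from h import *
from plant import env
np.set_printoptions(precision=1,suppress=True)
s=env.camera("scene")["image"].astype(int); pickle.dump(s,open("s5.pkl","wb"))
def red(im,o):
    r=im[...,0]-np.maximum(im[...,1],im[...,2]);v,u=np.nonzero(r>25);k=[(a,b,r[b,a]) for a,b in zip(u,v) if o[0]<a<o[0]+60 and o[1]<b<o[1]+60];return k
print(red(s,(205,165)));print(red(C["top"]["image"].astype(int),(230,110)))
c,q=np.cos(-.2335),np.sin(-.2335)
def pf(n,p,z=68):
    d=onz(n,p,z)-[670,-87.85];return np.array([c*d[0]+q*d[1],-q*d[0]+c*d[1]])
f=lambda u,v:(np.array([u-400,v])+.5)/8-.5+[205,170]
for n,k in dict(far=(583,242),near=(637,442),tip=(534,224),tip2=(530,222)).items():print(n,pf("scene",f(*k)))
# stripe pixels: yellow
# where would a pointer (tip at plate frame (57,y)) and its root (78,y) project for y
for y in(186,188,190,192,194):
    print(y,[proj(n,T([670,-87.85,-.2335],[x,y,68]))[0] for n in("scene","top") for x in(57,79)])
print("now edge at y=178.2:",[ (proj("scene",T([670,-87.85,-.2335],[x,178.2,68]))[0]-[205,170]+.5)*8-.5 for x in(42,-42)])
E
```

```text
[(np.int64(219), np.int64(191), np.int64(67)), (np.int64(220), np.int64(191), np.int64(72)), (np.int64(218), np.int64(192), np.int64(56)), (np.int64(219), np.int64(192), np.int64(128)), (np.int64(220), np.int64(192), np.int64(136)), (np.int64(219), np.int64(193), np.int64(123)), (np.int64(220), np.int64(193), np.int64(128)), (np.int64(221), np.int64(193), np.int64(72)), (np.int64(219), np.int64(194), np.int64(136)), (np.int64(220), np.int64(194), np.int64(126)), (np.int64(221), np.int64(194), np.int64(146)), (np.int64(219), np.int64(195), np.int64(45)), (np.int64(220), np.int64(195), np.int64(121)), (np.int64(221), np.int64(195), np.int64(131)), (np.int64(220), np.int64(196), np.int64(124)), (np.int64(221), np.int64(196), np.int64(128)), (np.int64(222), np.int64(196), np.int64(48)), (np.int64(220), np.int64(197), np.int64(61)), (np.int64(221), np.int64(197), np.int64(92)), (np.int64(222), np.int64(197), np.int64(40)), (np.int64(228), np.int64(200), np.int64(30)), (np.int64(229), np.int64(200), np.int64(26)), (np.int64(228), np.int64(201), np.int64(31)), (np.int64(229), np.int64(201),
[... 2795 characters left out ...]
.int64(135), np.int64(50)), (np.int64(244), np.int64(135), np.int64(39))]
far [ 41.5 177.9]
near [-42.3 179.3]
tip [ 53.8 189.8]
tip2 [ 55.  190.7]
186 [array([222.7, 196.3]), array([221. , 190.3]), array([244. , 136.1]), array([246.9, 127.9])]
188 [array([221.8, 196.5]), array([220.1, 190.5]), array([243.1, 136. ]), array([246. , 127.7])]
190 [array([221. , 196.7]), array([219.3, 190.7]), array([242.2, 135.8]), array([245.1, 127.6])]
192 [array([220.1, 196.9]), array([218.4, 190.9]), array([241.3, 135.7]), array([244.2, 127.4])]
194 [array([219.2, 197.1]), array([217.6, 191.1]), array([240.4, 135.5]), array([243.3, 127.3])]
now edge at y=178.2: [array([181.8, 241.1]), array([240.9, 440.2])]
```

Request:
play_rows(
  plan=[
    {"tx":0.08,"ty":0,"tz":0,"rx":0,"ry":0,"rz":0,"jaw":-1},
    {"tx":0.08,"ty":0,"tz":0,"rx":0,"ry":0,"rz":0,"jaw":-1},
    {"tx":0.07,"ty":0,"tz":0,"rx":0,"ry":0,"rz":0,"jaw":-1},
    {"tx":0,"ty":0,"tz":0,"rx":0,"ry":0,"rz":0,"jaw":-1},
    {"tx":0,"ty":0,"tz":0,"rx":0,"ry":0,"rz":0,"jaw":-1},
    {"tx":0,"ty":0,"tz":0,"rx":0,"ry":0,"rz":0,"jaw":-1},
  ],
)

```text
time_s: 8.85
eef_pos: [674.4, -74.6, 94.7]
tcp_rot: [2.462, 1.942, -0.004]
contact_force: [-2.2, -10.1, 12.4]
opening: 0.226
finger_force: 60.5
```

```bash
python3 - <<'E'
from h import *
from plant import env
s=env.get_state();rel(s,[674.3,-74.3,94]);print(s["moment"])
s=env.camera("scene")["image"]
cv2.imwrite("pics/p5.png",cv2.resize(s[170:240,205:305,::-1],None,fx=8,fy=8,interpolation=2))
E
```

```text
t 8.85 pos [674.4 -74.6  94.7] tool shift mm [ 0.3 -0.1  0.7] turn deg [ 0.16  0.34 -0.1 ] F [ -2.2 -10.1  12.4] open 0.226 ff 60.5
[-2.06335773  0.66111696  0.02704544]
```

View pics/p5.png

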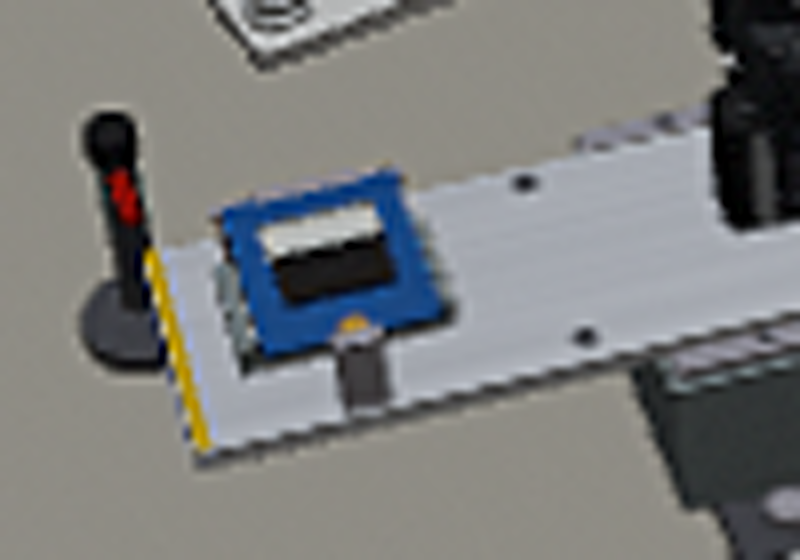

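The scene crop shows the lead corners at about (147,252) and (203,452) and the pointer tip at about (131,222). The edge may still be 1–2 mm short, so I'll use a sub-pixel profile to decide.

```bash
python3 - <<'E'
from h import *
from plant import env
from scipy.ndimage import map_coordinates as mc
s=env.camera("scene")["image"].astype(float)
P=[670,-87.85,-.2335]
def prof(im,f,x,ys,n="scene"):
    p=proj(n,T(P,[[x,y,68] for y in ys])); ch=f(im); return mc(ch,[p[:,1],p[:,0]],order=1)
yel=lambda im:(im[...,0]+im[...,1])/2-im[...,2]
def outer(im,y0,n="scene"):
    r=[]
    ys=np.arange(y0-14,y0+14,.25)
    for x in range(-36,40,6):
        v=prof(im,yel,x,ys,n); b=np.median(v[-16:]); k=v.argmax(); h=b+(v[k]-b)/2
        r.append(ys[k:][np.argmax(v[k:]<h)])
    return np.polyfit(range(-36,40,6),r,1).round(3)
red=lambda im:im[...,0]-np.maximum(im[...,1],im[...,2])
def redc(im,n):
    ys=np.arange(170,206,.25);o=[]
    for x in(60,64,68,72):
        v=np.clip(prof(im,red,x,ys,n)-15,0,None);o.append((v*ys).sum()/v.sum())
    return np.round(o,1)
i0=C["scene"]["image"].astype(float);t0=C["top"]["image"].astype(float)
print("scene edge now",outer(s,189),"init",outer(i0,99),"red",redc(s,"scene"),redc(i0,"scene"))
print("top init edge",outer(t0,99,"top"),"red",redc(t0,"top"))
E
```

```text
scene edge now [-5.00000e-03  1.89846e+02] init [2.00000e-03 1.00692e+02] red [190.3 190.  190.4 190.3] [190.3 190.1 190.4 190.3]
top init edge [5.00000e-03 1.00769e+02] red [188.9 189.  188.9 188.9]
```

In the scene view the edge is at 189.8 mm and the pointer at 190.2 mm. The top view's initial frame gives the same travel to within about 1 mm. The plate is flat and firmly held, so I'll hand in.

```bash
python3 -c "
from plant import env
print(env.close_job())"
```

```text
the job is handed in; nothing more can be done
None
```

The job is handed in: the cover is snapped shut over the block, and the plate's yellow edge is within about 1 mm of the pointer tip by my camera measurements, still gripped and flat on the stand.

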